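# Set the stop dog and hold the spring jaw open

### The job

Get the block clamp ready for the next print: take the brass stop dog from the parts bin and put it in the empty hole of the plywood board, pushed right down so that its head sits on the board, and let go of it. Then pull the spring jaw back by its handle until its black pointer lines up with the red marker on the scale, and keep hold of it there: finish while still holding the jaw open, so that I can lay the printing block in. Leave the printing block, the ink roller, the ink tin and the other parts in the bin alone.

Things in the scene. Friction and masses are not known exactly. Their poses are not given: they have to be found in the camera images.
- board: plywood board of the block clamp, 330 x 200 x 30 mm, fixed. Origin: centre of underside; x along its length, away from the robot. On it (mm): far fence x 130-150, 18 high; a brass dog already set at x 25, y 66, 18 high; the empty hole; the jaw; springs on rods to an end block x -165 to -147, 28 high; aluminium scale bar y -75 to -50, x -130 to 70, 16 high.
- dog_hole (a point): mouth of the one empty hole, at the board's top face (board x 85, y 66, z 30 mm): round, 21 mm across, right through the 30 mm board. Axes parallel to the board's.
- dog: loose brass stop dog, standing upright in the bin: shank 19.5 mm across, 22 mm long, its foot tapered over the lowest 5 mm to 14.5 mm across; above it a head 28 mm across, 18 mm high (z 22 to 40 mm); about 0.15 kg. Origin: centre of the shank's foot, z up. Seated, the head's underside rests on the board, the origin 22 mm below the hole's mouth.
- jaw: spring jaw: aluminium block 105 x 80 x 20 mm high with a rubber face at the far end, a black bow handle on top, a black pointer at its right side. Slides along the board's x only; same axes. Origin: on its underside and centre line, level with the pointer; block spans x -60 to 45 mm. Springs push it away from the robot; at rest its origin is at board x 0; let go, it returns.
- jaw_slide (a joint): how far the jaw is pulled back towards the robot (the board's -x), in m: 0 at rest, 0.07 at the end. The springs pull back with about 4.5 N at 0, plus 1.5 N per 10 mm, and friction is about 0.6 N.
- handle_bar (a point): middle of the jaw's handle bar: black round bar 12 mm thick lying across the board (along its y), legs 68 mm apart, 35 mm above the jaw's top and 86 mm above the table, 8 mm nearer the robot than the pointer. 29 mm free under it; pinch it from above, one finger before and one behind it. Moves with the jaw.
- pointer_tip (a point): tip of the jaw's black pointer, 4 mm wide, just above the scale bar (51 mm above the table, board y -60 mm). Moves with the jaw; at rest at board x 0.
- marker: red marker clip fixed on the outer edge of the scale bar, 10 mm wide along the board's x, 40 to 65 mm nearer the robot than the resting pointer. Origin: middle of its width, at the height of the board's top face, board y -73 mm; axes parallel to the board's. The pointer lines up with it when both have the same board x.
- bin: blue parts bin, 170 x 210 x 30 mm high, walls and floor 5 mm, two by two compartments of about 77 x 97 mm, fixed. Origin: centre of underside; x the 170 mm way. Compartment middles at x -40 or 40, y -51 or 51 mm. Which part lies in which compartment varies.
- collar: black rubber collar in the bin, 34 mm across, 12 mm high; origin under its centre. Leave it.
- furniture: small wooden block in the bin, 36 x 24 x 18 mm; origin under its centre. Leave it.
- spacer: white plastic disc in the bin, 22 mm across, 16 mm high; origin under its centre. Leave it.
- block: the printing block, wood with a green face, 120 x 90 x 23 mm, lying to the right of the clamp; origin under its centre. Leave it.
- brayer: the ink roller (brayer) with a black roller 100 mm long, 40 mm across, and a wooden handle, about 190 mm long, lying beyond the bin; origin on the table under the roller's middle, the handle towards its -x. Leave it.
- ink_tin: ink tin with a yellow label, 72 mm across, 70 mm high, standing to the right of the clamp, nearer the robot; origin under its centre. Leave it.
Mind the look-alikes: they are no part of the job. Of the things that look like the block, the smallest one is meant.

How it is judged:
On the way, in this order (a step that is already met when the one before it is completed fails the run):
1. the brass stop dog is seated in the empty hole and let go (horizontal distance between dog and dog_hole below 0.004 m and z of dog in the frame of dog_hole below -0.0195 m and angle between dog's own z axis and vertical below 0.1 rad and contact force between dog and the fingers below 0.1 N), for 0.2 s.
2. the jaw is pulled back by its handle until its pointer lines up with the red marker (x of pointer_tip in the frame of marker between -0.005 and 0.005 m and contact force between jaw and the fingers above 3 N and distance between the grasp point and handle_bar below 0.045 m), for 0.3 s.
At the end, for the whole second after the job is handed in: The dog stands in the hole (within 4 mm of its centre, upright, head within 2.5 mm of the board), untouched; the fingers, at the handle bar (TCP within 45 mm), hold the jaw still (over 3 N), unpropped, with its pointer within 5 mm of the red marker's middle (all of step 1 and all of step 2 and contact force between dog and the arm below 0.1 N and velocity of joint jaw_slide between -0.01 and 0.01 m/s and contact force between jaw and block below 0.1 N and contact force between jaw and dog below 0.1 N); the arm keeps its last pose, push and grip.
It fails at once if the printing block is moved more than 20 mm (distance of block from where it was at the start of the episode above 0.02 m).
It fails at once if the ink roller is moved more than 20 mm (distance of brayer from where it was at the start of the episode above 0.02 m).
It fails at once if the ink tin is moved more than 20 mm (distance of ink_tin from where it was at the start of the episode above 0.02 m).
It fails at once if another part of the bin is moved more than 30 mm (distance of any of collar, furniture, spacer from where it was at the start of the episode above 0.03 m).
It also fails if it takes over 50 s, if anything falls off the work surface, if the arm or the gripper's body presses on something with over 40 N, if the wrist force passes 120 N, or if a joint passes its speed limit or range.

### The arm

A 6-joint arm with a two-finger parallel gripper is mounted at the origin on the work surface. World frame = base frame: x ahead of the robot, y to its left, z up, the work surface at z = 0. Lengths are in m, angles in rad, forces in N, time in s.
With the tool pointing down it reaches from about 0.3 to 0.75 m from the base axis. Payload 8.5 kg.
Tool frame: the origin (TCP) lies between the finger pads, 19 mm behind the fingertips; this is the grasp point; z points along the fingers, y is the line along which they close (so a half turn about z gives the same grasp; the last joint's range is limited). The gripper opens to 85 mm and grips with 20 to 120 N. Pads are 22 mm wide; open, the fingers measure 114 mm over their backs; the gripper's body (76 mm by 85 mm) begins 54 mm behind the grasp point. The pads swing forward as they close: fully open they stand 13 mm farther back than shut.
Start: joints at [1.047, 0.381, 1.297, -0, 1.464, -0.215], TCP at [0.167, 0.524, 0.25] pointing down, gripper open.
Joint ranges: [-3.11, 3.11], [-0.89, 2.33], [0.22, 2.48], [-1.42, 4.56], [0.17, 2.85], [-2.88, 2.88]. Speed limits (rad/s): [2.39, 2.39, 3.14, 3.14, 3.14, 3.14].

### API

Orientations are given as a 3x3 rotation matrix whose columns are the frame's x, y, z axes.
In Python, from cell import sensors, cams, ticket, spotter gives the robot as it stands.
- The arm moves only by the shell command python3 -m handwheel 'ROWS' [OPENING] [FORCE]. ROWS is JSON, a list of rows, each an object with "slide": the shift along the tool's x, y, z scaled (see below), a list of three; "spin": the turn about the tool's z scaled (see below). In form: [{"slide": [dx, dy, dz], "spin": spin}, ...]. A call has 1 to 8 rows; each row is the pose to reach, as a shift and turn from the pose commanded when the call began, along the tool's axes at that moment; what a row does not reach only later rows make up. The controller multiplies each number of a shift by 400 mm and each number of a turn by 90 degrees. A row lasts 1/10 s, in which the tool goes at most 50 mm and 8.59 degrees, less where a joint would pass 70% of its speed; a pose out of reach is approached as far as the arm can. A call with a number of a shift or a turn outside -1 to 1 is refused whole. A call with a gripper value outside its range is refused whole. OPENING is the opening, from 0 (shut) to 1 (fully open), set as the call begins (- or left out, the last holds). The fingers move at their own pace and stop on an object; FORCE is the grip in N (left out, the last holds). Time passes only in rows, so rows that repeat a pose let the fingers close. It gives the time, the measured TCP pose, the force, the opening and the grip force at its end, in the units of the state.
- sensors.get_obs(): the state, without advancing time (a new reading comes with each control period).
- cams.camera(name): name is "side" or "top" or "wrist"; returns a dict with "color" (480x640x3 uint8, red, green, blue), "fx", "fy", "cx", "cy" (pixels), "extrinsics" (4x4, takes a point from camera to world coordinates); the wrist camera has in their place "tool_from_camera" (4x4, takes a point from camera to tool coordinates, whose origin is the TCP and whose axes are the flange's). Camera axes: x right, y down, z forward; pixel columns grow to the right and rows downward; lengths in m; the calibration is good to about 2 mm. A picture is of the moment at which its call begins: read the wrist's pose just before it. There is no depth.
- ticket.hand_in(): hands the job in; it is judged then, once.
Trained networks look in a picture, given as the dict that the camera call returned (one of the last four; its "shot" number tells which), for a name from the list of things; names that differ only in an ending like _2 or _b are one class to them, and where a whole thing is asked for, a point or a joint stands for the part that bears it (a point fixed in the world has none). Each returns a list of dicts, best first, with "p" (0 to 1); they miss things now and then, are a little off and sometimes report something else, mostly with a low value. They report only what shows in the picture. A call takes as long as a camera call. They do not tell look-alikes from the thing itself.
- spotter.find_in(picture, label): "rect" ([left, top, right, bottom] in pixels, round what is visible of it).
- spotter.regions_of(picture, label): "pixels" (480x640 bool, what is visible of it) and "rect" ([left, top, right, bottom] in pixels, round what is visible of it).
The state is a dict: "t": time; "q": joint angles; "joint_vel": joint speeds; "effort": joint torques, N m; "position": TCP position; "eef_rot": TCP orientation; "contact_force": force on the tool from outside, world axes, zero at the start; "moment": the same for the moment, N m; "finger_gap": finger opening in m; "finger_force": force on a finger pad.
Only numpy, scipy, OpenCV 4.12 (cv2) and the standard library are available. Lean on these libraries where they do the work, as an engineer would, in place of code of your own. Each camera call takes 0.05 s, during which the arm holds its last target. There are 200 camera calls.

## Working session

There is one attempt and no reset: what is moved stays moved. The work goes in short steps, Python scripts to look and compute and a shell command to move; the robot and the scene stay as the last step left them, time stands still between calls to the robot, and variables do not carry over. Pictures are saved under pics/ and viewed, at most 10 in all, crops included, and the job is handed in when it is done.

```bash
mkdir -p pics; ls
cat > h.py <<'E'
import numpy as np, cv2
from cell import sensors, cams, ticket, spotter
def ray(c,u,v,T=None):
    T=c["extrinsics"] if T is None else T
    T=np.array(T); d=T[:3,:3]@np.array([(u-c["cx"])/c["fx"],(v-c["cy"])/c["fy"],1]); return T[:3,3],d/np.linalg.norm(d)
def atz(c,u,v,z,T=None):
    o,d=ray(c,u,v,T); return o+d*(z-o[2])/d[2]
def tri(rs):
    A=sum(np.eye(3)-np.outer(d,d) for o,d in rs); b=sum((np.eye(3)-np.outer(d,d))@o for o,d in rs); return np.linalg.solve(A,b)
def proj(c,p,T=None):
    T=np.array(c["extrinsics"] if T is None else T); q=T[:3,:3].T@(np.array(p)-T[:3,3]); return c["cx"]+c["fx"]*q[0]/q[2],c["cy"]+c["fy"]*q[1]/q[2]
def wristT(c,s):
    M=np.eye(4);M[:3,:3]=s["eef_rot"];M[:3,3]=s["position"];return M@np.array(c["tool_from_camera"])
def save(c,n): cv2.imwrite(f"pics/{n}.png",cv2.cvtColor(c["color"],cv2.COLOR_RGB2BGR))
E
python3 - <<'E'
from h import *
s=sensors.get_obs();print(s)
for n in("top","side"):
    c=cams.camera(n);save(c,n);print(n,c["fx"],np.round(c["extrinsics"],3).tolist())
    for l in "board dog jaw handle_bar pointer_tip marker bin block brayer ink_tin dog_hole".split():
        try:
            for r in spotter.find_in(c,l)[:3]: print(l,np.round(r["rect"]).tolist(),round(r["p"],2))
        except Exception as e: print(l,e)
E
```

```text
pics
{'t': 0.0, 'q': array([ 1.04671318e+00,  3.81211821e-01,  1.29825595e+00,  2.03590681e-05,
        1.46360319e+00, -2.15303472e-01]), 'joint_vel': array([-0.00175043,  0.00012647, -0.0005433 ,  0.0004413 ,  0.00169674,
        0.00035386]), 'effort': array([ 1.81976062e-03, -4.48467493e+01, -2.31282502e+01, -4.20305753e-05,
        4.73782449e-03,  3.28789019e-05]), 'position': array([0.16700763, 0.52375509, 0.24940489]), 'eef_rot': array([[-9.52704336e-01,  3.03897802e-01, -7.57299854e-04],
       [ 3.03898560e-01,  9.52703549e-01, -1.26976529e-03],
       [ 3.35603380e-04, -1.43985323e-03, -9.99998907e-01]]), 'contact_force': array([-0.11056814, -1.19765349,  0.26121719]), 'moment': array([-0.02698158,  0.04789626,  0.00804367]), 'finger_force': 0.0, 'finger_gap': 0.08535418690348776}
top 603.0301840777057 [[0.021, -0.997, 0.08, 0.406], [-1.0, -0.021, 0.001, -0.069], [0.001, -0.08, -0.997, 1.46], [0.0, 0.0, 0.0, 1.0]]
board [321.0, 130.0, 414.0, 273.0] 0.97
board [356.0, 180.0, 390.0, 226.0] 0.65
dog [164.0, 248.0, 176.0, 261.0] 0.54
jaw [349.0, 178.0, 396.0, 228.0] 0.73
handl
[... 616 characters left out ...]
76.0] 0.68
dog [242.0, 368.0, 264.0, 388.0] 0.69
dog [301.0, 364.0, 316.0, 392.0] 0.54
dog [262.0, 202.0, 309.0, 245.0] 0.33
jaw [262.0, 204.0, 312.0, 244.0] 0.91
handle_bar [260.0, 205.0, 312.0, 246.0] 0.69
pointer_tip [264.0, 203.0, 312.0, 242.0] 0.9
marker [302.0, 337.0, 310.0, 345.0] 0.53
bin [228.0, 316.0, 330.0, 414.0] 0.95
bin [261.0, 207.0, 315.0, 245.0] 0.55
block [398.0, 176.0, 458.0, 209.0] 0.98
block [295.0, 186.0, 338.0, 206.0] 0.78
block [390.0, 221.0, 445.0, 265.0] 0.77
brayer [87.0, 293.0, 183.0, 339.0] 0.68
ink_tin [360.0, 185.0, 389.0, 218.0] 0.96
dog_hole [206.0, 205.0, 359.0, 278.0] 0.72
dog_hole [228.0, 316.0, 333.0, 416.0] 0.36
dog_hole [294.0, 182.0, 338.0, 206.0] 0.19
```

Run:
```python
import cv2,numpy as np
a=cv2.imread("pics/top.png");b=cv2.imread("pics/side.png")
A=cv2.resize(a[110:290,130:430],(800,480),interpolation=cv2.INTER_CUBIC);cv2.imwrite("pics/topc.png",A)
B=cv2.resize(b[170:430,70:470],(800,520),interpolation=cv2.INTER_CUBIC);cv2.imwrite("pics/sidec.png",B)
```

```text
(no output)
```

View pics/topc.png

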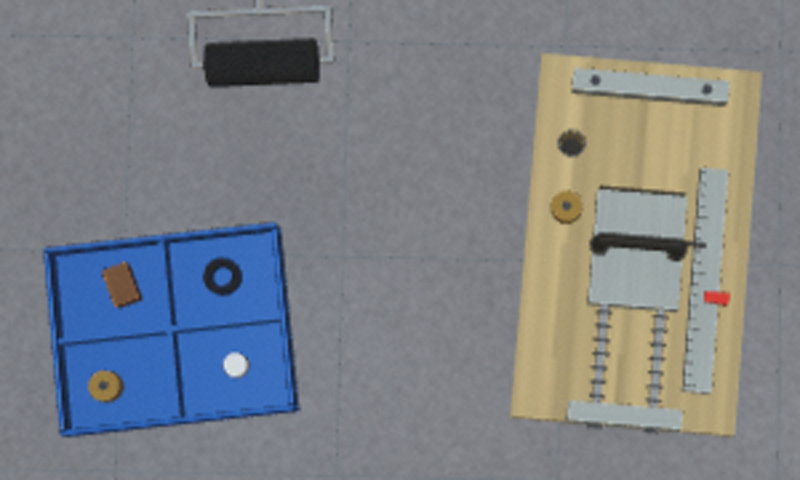

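View pics/sidec.png

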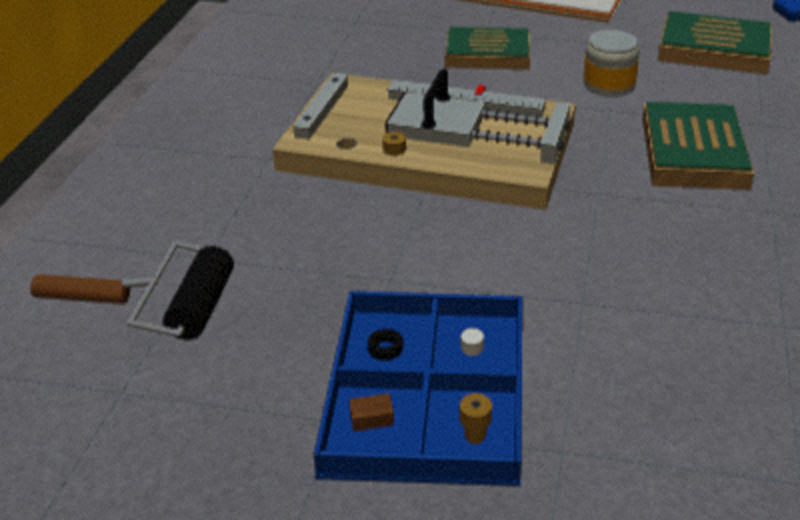

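The top view shows the dog at about (169,254) in the full picture, the empty hole at (344,164), the handle at about (370,201) and the red marker at (399,222). The side view agrees, with the dog at (307,373).

Run:
```python
from h import *
t=cams.camera("top");s=cams.camera("side")
def rows(c,l,ok):
    for r in spotter.regions_of(c,l):
        m=r["pixels"]; v,u=np.nonzero(m)
        if len(u) and ok(u.mean(),v.mean()): return u,v
    return None
T=lambda u,v: abs(u-169)<8 and abs(v-254)<8
S=lambda u,v: abs(u-308)<10 and abs(v-378)<12
a=rows(t,"dog",T); b=rows(s,"dog",S)
for n,x in(("top",a),("side",b)):
    if x: print(n,x[0].mean(),x[1].mean(),x[0].min(),x[0].max(),x[1].min(),x[1].max())
print("dog head tri",tri([ray(t,169.4,254.4),ray(s,307.5,371.5)]),"atz .045",atz(t,169.4,254.4,.045))
print("hole tri",tri([ray(t,344.5,163.6),ray(s,70+346/2,170+143/2)]),atz(t,344.5,163.6,.03))
print("setdog",tri([ray(t,130+567*.375,110+206*.375),ray(s,70+394/2,170+138/2)]))
print("handle",tri([ray(t,130+639*.375,110+241*.375),ray(s,70+437/2,170+84/2)]))
print("marker",atz(t,130+717*.375,110+298*.375,.05))
print("bin corners",[np.round(atz(t,130+x*.375,110+y*.375,.03),3) for x,y in((45,247),(278,224),(298,408),(62,436))])
for c in [(542,54),(762,72),(736,435),(512,417)]: print(np.round(atz(t,130+c[0]*.375,110+c[1]*.375,.03),3))
w=cams.camera("wrist");print(np.round(w["tool_from_camera"],3),w["fx"])
```

```text
top 169.22834645669292 254.3779527559055 163 176 249 260
side 307.2848484848485 378.23939393939395 300 315 367 391
dog head tri [0.47600055 0.30012336 0.04342431] atz .045 [0.47718518 0.29984661 0.045     ]
hole tri [ 0.70343395 -0.10799741  0.02899765] [ 0.7050391  -0.10766526  0.03      ]
setdog [ 0.6432429  -0.10410531  0.04519588]
handle [ 0.60533765 -0.16559401  0.08896424]
marker [ 0.56501041 -0.23748938  0.05      ]
bin corners [array([0.601, 0.363, 0.03 ]), array([0.626, 0.155, 0.03 ]), array([0.461, 0.131, 0.03 ]), array([0.432, 0.34 , 0.03 ])]
[ 0.786 -0.079  0.03 ]
[ 0.774 -0.278  0.03 ]
[ 0.445 -0.258  0.03 ]
[ 0.457 -0.059  0.03 ]
[[-0.001 -0.95  -0.312  0.079]
 [ 1.    -0.001 -0.     0.001]
 [-0.    -0.312  0.95  -0.124]
 [ 0.     0.     0.     1.   ]] 362.1040594558523
```

```bash
cat >> h.py <<'E'
def go(p,yang=None):
    s=sensors.get_obs();R=np.array(s["eef_rot"]);d=R.T@(np.array(p)-s["position"])
    sp=0
    if yang is not None:
        a=np.degrees(np.arctan2(R[1,1],R[0,1])); sp=-((yang-a+90)%180-90)
    print("t",s["t"],"slide",np.round(d/.4,4),"mm",np.round(d*1e3,1),"spin",round(sp/90,4))
E
python3 -c "
from h import *
go([.477,.300,.20],86.5)"
```

```text
t 1.45 slide [-0.9081 -0.298   0.125 ] mm [-363.3 -119.2   50. ] spin -0.1577
```

```bash
R='{"slide":[-0.908,-0.298,0.125],"spin":-0.158}'; python3 -m handwheel '[{"slide":[-0.908,-0.298,0.125],"spin":-0.158},{"slide":[-0.908,-0.298,0.125],"spin":-0.158},{"slide":[-0.908,-0.298,0.125],"spin":-0.158},{"slide":[-0.908,-0.298,0.125],"spin":-0.158},{"slide":[-0.908,-0.298,0.125],"spin":-0.158},{"slide":[-0.908,-0.298,0.125],"spin":-0.158},{"slide":[-0.908,-0.298,0.125],"spin":-0.158},{"slide":[-0.908,-0.298,0.125],"spin":-0.158}]' 0.6
python3 -m handwheel '[{"slide":[0,0,0],"spin":0},{"slide":[0,0,0],"spin":0},{"slide":[0,0,0],"spin":0}]'
python3 - <<'E'
from h import *
s=sensors.get_obs();c=cams.camera("wrist");T=wristT(c,s);save(c,"w1")
print(s["t"],s["position"],s["finger_gap"])
for r in spotter.regions_of(c,"dog"):
    v,u=np.nonzero(r["pixels"]);print(r["p"],u.mean(),v.mean(),r["rect"],atz(c,u.mean(),v.mean(),.045,T))
print("expected px",proj(c,[.477,.300,.045],T))
np.savez("w1.npz",T=T)
E
```

```text
t: 2.25
position: [0.4789, 0.2981, 0.1997]
eef_rot: [[-0.998, 0.062, 0.0], [0.062, 0.998, -0.0], [-0.0, -0.0, -1.0]]
contact_force: [-0.3, 1.0, 0.7]
finger_gap: 0.0512
finger_force: 0.0
t: 2.55
position: [0.4762, 0.3006, 0.2002]
eef_rot: [[-0.998, 0.06, -0.0], [0.06, 0.998, 0.0], [0.0, 0.0, -1.0]]
contact_force: [-0.8, 0.6, 0.6]
finger_gap: 0.0509
finger_force: 0.0
2.55 [0.47624284 0.30059981 0.20020251] 0.05085568627523604
0.67 324.2554671968191 219.9562624254473 [307.0, 203.5, 340.4, 236.4] [0.47381273 0.3021411  0.045     ]
expected px (np.float64(321.8254593486671), np.float64(223.94608891108462))
```

View pics/w1.png

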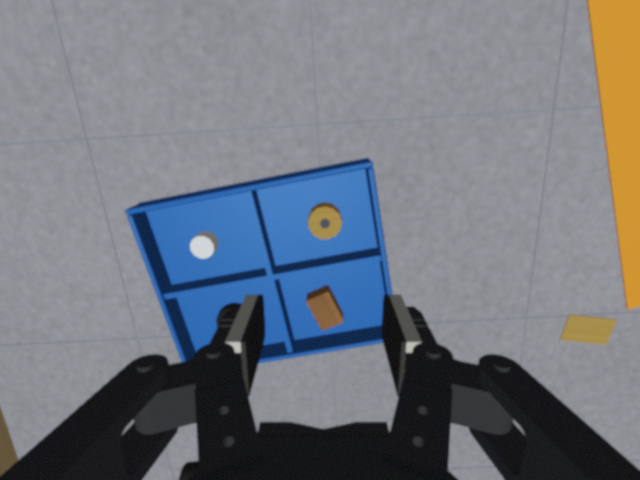

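The wrist view shows the dog's head at about (325,221), in its own compartment and clear of the walls. I'll go lower for a second view.

```bash
python3 -m handwheel '[{"slide":[0,0,0.2],"spin":0},{"slide":[0,0,0.2],"spin":0},{"slide":[0,0,0.2],"spin":0},{"slide":[0,0,0.2],"spin":0},{"slide":[0,0,0.2],"spin":0}]'
python3 - <<'E'
from h import *
s=sensors.get_obs();c=cams.camera("wrist");T=wristT(c,s);save(c,"w2")
T1=np.load("w1.npz")["T"]
def hd(im,u0,v0,r):
    hsv=cv2.cvtColor(im,cv2.COLOR_RGB2HSV);m=cv2.inRange(hsv,(15,90,60),(32,255,255))
    k=np.zeros_like(m);cv2.circle(k,(int(u0),int(v0)),r,255,-1);return m&k
for r in spotter.regions_of(c,"dog")[:2]:
    v,u=np.nonzero(r["pixels"]);print(r["p"],u.mean(),v.mean(),r["rect"],atz(c,u.mean(),v.mean(),.045,T))
def blob(im,p):
    m=hd(im,*p);cs,_=cv2.findContours(m,0,2);k=max(cs,key=cv2.contourArea);return cv2.minEnclosingCircle(k),cv2.fitEllipse(k)
i1=cv2.cvtColor(cv2.imread("pics/w1.png"),cv2.COLOR_BGR2RGB)
e=proj(c,[.476,.301,.045],T);a=blob(i1,(325,222,30));b=blob(c["color"],(*e,60));print(e,a,b)
p=tri([ray(c,*a[1][0],T1),ray(c,*b[1][0],T)]);print("tri",p,atz(c,*b[1][0],.045,T),atz(c,*a[1][0],.045,T1))
t=cams.camera("top");d=cams.camera("side")
print("tri all",tri([ray(c,*a[1][0],T1),ray(c,*b[1][0],T),ray(t,169.3,254.4),ray(d,307.5,371.5)]))
E
```

```text
t: 3.15
position: [0.4776, 0.3007, 0.1221]
eef_rot: [[-0.998, 0.06, 0.003], [0.06, 0.998, 0.001], [-0.003, 0.001, -1.0]]
contact_force: [-0.1, -0.1, 0.1]
finger_gap: 0.0508
finger_force: 0.0
0.97 323.8673637864612 250.86020913593836 [301.1, 224.0, 347.7, 275.6] [0.47291413 0.30194221 0.045     ]
(np.float64(322.59691016047606), np.float64(255.8129566510126)) (((324.2886047363281, 220.59732055664062), 16.817432403564453), ((324.44891357421875, 220.7034912109375), (30.931182861328125, 33.06717300415039), 179.382568359375)) (((324.5, 251.0833282470703), 24.33643341064453), ((324.46405029296875, 251.75732421875), (42.40679168701172, 48.013702392578125), 179.29637145996094))
tri [0.4770666  0.30212034 0.03549818] [0.4735011  0.30226061 0.045     ] [0.47443943 0.30225852 0.045     ]
tri all [0.47526928 0.30142105 0.04337764]
```

View pics/w2.png

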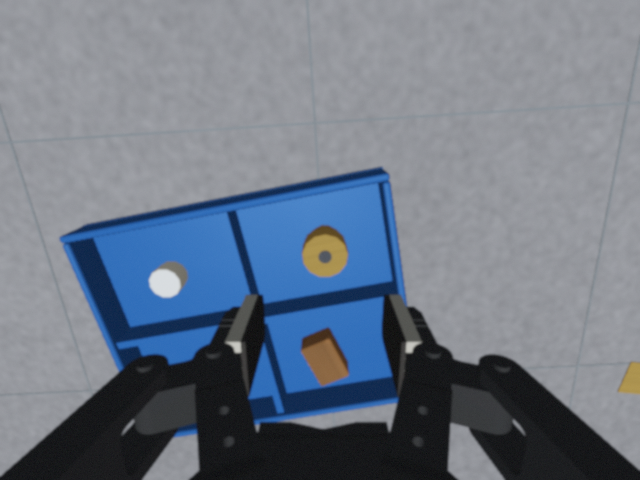

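The dog's head top is centred at its dark bore, about (325,256). The colour blob also took in the head's far side, so I'll use the bore instead.

Run:
```python
from h import *
s=sensors.get_obs();c=cams.camera("wrist");T=wristT(c,s);T1=np.load("w1.npz")["T"]
def bore(im,u0,v0,r):
    g=cv2.cvtColor(im,cv2.COLOR_RGB2HSV)[:,:,1].astype(float);w=np.zeros_like(g)
    u0,v0=int(u0),int(v0);q=255-g[v0-r:v0+r+1,u0-r:u0+r+1];q=np.clip(q-np.median(q)-25,0,None)
    V,U=np.mgrid[v0-r:v0+r+1,u0-r:u0+r+1];return (U*q).sum()/q.sum(),(V*q).sum()/q.sum()
i1=cv2.cvtColor(cv2.imread("pics/w1.png"),cv2.COLOR_BGR2RGB)
a=bore(i1,325,223,8);b=bore(c["color"],325,257,11);print(a,b)
p=tri([ray(c,*a,T1),ray(c,*b,T)]);print(p,atz(c,*a,.045,T1),atz(c,*b,.045,T))
q=atz(c,*b,.045,T);go([q[0],q[1],.052],86.5)
```

```text
(np.float64(324.45903219587433), np.float64(223.17293233082708)) (np.float64(325.4402574483546), np.float64(257.7684002906675))
[0.47635174 0.30214507 0.04547187] [0.47648588 0.30214475 0.045     ] [0.47653686 0.30213185 0.045     ]
t 3.4 slide [0.0022 0.0047 0.1723] mm [ 0.9  1.9 68.9] spin 0.0003
```

```bash
python3 -m handwheel '[{"slide":[0.002,0.0045,0.08],"spin":0},{"slide":[0.002,0.0045,0.14],"spin":0},{"slide":[0.002,0.0045,0.175],"spin":0},{"slide":[0.002,0.0045,0.175],"spin":0},{"slide":[0.002,0.0045,0.175],"spin":0}]'
python3 -m handwheel '[{"slide":[0,0,0],"spin":0},{"slide":[0,0,0],"spin":0},{"slide":[0,0,0],"spin":0},{"slide":[0,0,0],"spin":0},{"slide":[0,0,0],"spin":0},{"slide":[0,0,0],"spin":0}]' 0.1 50
```

```text
t: 3.9
position: [0.4766, 0.302, 0.0507]
eef_rot: [[-0.998, 0.061, 0.001], [0.061, 0.998, 0.0], [-0.001, 0.0, -1.0]]
contact_force: [0.2, -0.0, 0.4]
finger_gap: 0.0517
finger_force: 0.0
t: 4.5
position: [0.4768, 0.302, 0.0513]
eef_rot: [[-0.998, 0.061, 0.002], [0.061, 0.998, 0.001], [-0.002, 0.001, -1.0]]
contact_force: [0.4, -0.4, 6.4]
finger_gap: 0.0255
finger_force: 48.8
```

```bash
python3 -m handwheel '[{"slide":[0,0,-0.1],"spin":0},{"slide":[0,0,-0.2],"spin":0},{"slide":[0,0,-0.25],"spin":0},{"slide":[0,0,-0.25],"spin":0},{"slide":[0,0,-0.25],"spin":0}]'
python3 - <<'E'
from h import *
s=sensors.get_obs();c=cams.camera("wrist");T=wristT(c,s);save(c,"w3");print(s["position"],s["contact_force"],s["finger_gap"])
d=cams.camera("side");im=cv2.cvtColor(d["color"],cv2.COLOR_RGB2BGR)
u,v=map(int,proj(d,s["position"]));b=cv2.resize(im[v-60:v+60,u-70:u+70],(560,480),interpolation=cv2.INTER_CUBIC)
a=cv2.cvtColor(c["color"],cv2.COLOR_RGB2BGR)[230:430,220:420]
cv2.imwrite("pics/c3.png",np.hstack([b,cv2.resize(a,(240,240)) if 0 else cv2.copyMakeBorder(cv2.resize(a,(240,240)),0,240,0,0,0)]))
E
```

```text
t: 5.0
position: [0.4758, 0.3017, 0.1495]
eef_rot: [[-0.998, 0.061, -0.001], [0.061, 0.998, -0.0], [0.001, -0.0, -1.0]]
contact_force: [-0.4, -0.5, -2.1]
finger_gap: 0.0253
finger_force: 49.8
[0.47582287 0.3017186  0.14945259] [-0.38726418 -0.49950516 -2.05997959] 0.025339066467961153
```

View pics/c3.png

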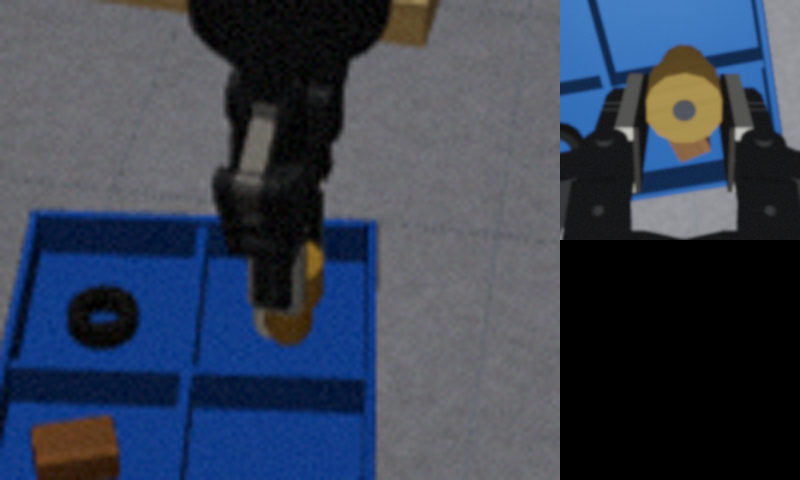

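The dog is held upright between the pads, and its bore shows at about (323,320) in the wrist picture. Next I'll work out its offset in the tool frame and move towards the board to look at the hole.

```bash
cat >> h.py <<'E'
def bore(im,u0,v0,r):
    g=cv2.cvtColor(im,cv2.COLOR_RGB2HSV)[:,:,1].astype(float)
    u0,v0=int(u0),int(v0);q=255-g[v0-r:v0+r+1,u0-r:u0+r+1];q=np.clip(q-np.median(q)-25,0,None)
    V,U=np.mgrid[v0-r:v0+r+1,u0-r:u0+r+1];return (U*q).sum()/q.sum(),(V*q).sum()/q.sum()
E
python3 - <<'E'
from h import *
c=cams.camera("wrist");b=bore(c["color"],323,320,14);print(b)
print("bore in tool",atz(c,*b,.006,c["tool_from_camera"]))
go([.62,-.10,.20],86.5)
E
```

```text
(np.float64(323.040714175138), np.float64(321.88988079880284))
bore in tool [0.00031588 0.0003547  0.006     ]
t 5.15 slide [-0.4207 -0.9805 -0.1287] mm [-168.3 -392.2  -51.5] spin 0.0003
```

```bash
python3 -m handwheel '[{"slide":[-0.42,-0.98,-0.13],"spin":0},{"slide":[-0.42,-0.98,-0.13],"spin":0},{"slide":[-0.42,-0.98,-0.13],"spin":0},{"slide":[-0.42,-0.98,-0.13],"spin":0},{"slide":[-0.42,-0.98,-0.13],"spin":0},{"slide":[-0.42,-0.98,-0.13],"spin":0},{"slide":[-0.42,-0.98,-0.13],"spin":0},{"slide":[-0.42,-0.98,-0.13],"spin":0}]' >/dev/null
python3 -m handwheel '[{"slide":[-0.02,0,0],"spin":0},{"slide":[-0.0,0,0],"spin":0},{"slide":[0,0,0],"spin":0},{"slide":[0,0,0],"spin":0},{"slide":[0,0,0],"spin":0}]'
python3 - <<'E'
from h import *
s=sensors.get_obs();c=cams.camera("wrist");T=wristT(c,s);save(c,"w4");np.savez("w4.npz",T=T)
for n,p in(("hole",[.704,-.108,.03]),("bar",[.605,-.1656,.086]),("marker",[.565,-.2375,.05])): print(n,proj(c,p,T))
E
```

```text
t: 6.45
position: [0.61, -0.0708, 0.1985]
eef_rot: [[-0.998, 0.059, -0.0], [0.059, 0.998, 0.0], [0.0, 0.0, -1.0]]
contact_force: [-0.7, -0.2, -2.0]
finger_gap: 0.0255
finger_force: 50.0
hole (np.float64(288.2801734180572), np.float64(319.85008391209533))
bar (np.float64(184.69594800934888), np.float64(241.01184981510661))
marker (np.float64(97.86886781568029), np.float64(180.90236657850892))
```

View pics/w4.png

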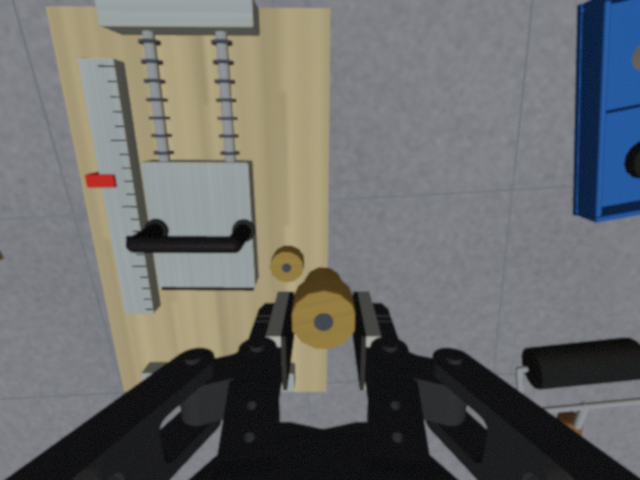

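The wrist camera looks back towards the robot, so the fingers hide the hole. The set dog's bore shows at (287,267), the marker at (101,181) and the handle bar at about (187,243). I'll move left and farther out to see the hole.

```bash
python3 -m handwheel '[{"slide":[-0.12,0.18,-0.05],"spin":0},{"slide":[-0.12,0.18,-0.05],"spin":0},{"slide":[-0.12,0.18,-0.05],"spin":0},{"slide":[-0.12,0.18,-0.05],"spin":0},{"slide":[-0.12,0.18,-0.05],"spin":0},{"slide":[-0.12,0.18,-0.05],"spin":0}]' >/dev/null
python3 - <<'E'
from h import *
s=sensors.get_obs();c=cams.camera("wrist");T=wristT(c,s);save(c,"w5");np.savez("w5.npz",T=T);print(s["position"],s["finger_gap"])
for n,p in(("hole",[.704,-.108,.03]),("bar",[.605,-.1656,.086]),("marker",[.565,-.2375,.05])): print(n,proj(c,p,T))
E
python3 -m handwheel '[{"slide":[0,-0.1,0.1],"spin":0},{"slide":[0,-0.1,0.1],"spin":0},{"slide":[0,-0.1,0.1],"spin":0},{"slide":[0,-0.1,0.1],"spin":0},{"slide":[0,-0.1,0.1],"spin":0}]' >/dev/null
python3 - <<'E'
from h import *
s=sensors.get_obs();c=cams.camera("wrist");T=wristT(c,s);save(c,"w6");np.savez("w6.npz",T=T);print(s["position"],s["finger_gap"])
for n,p in(("hole",[.704,-.108,.03]),("bar",[.605,-.1656,.086]),("marker",[.565,-.2375,.05])): print(n,proj(c,p,T))
a=cv2.imread("pics/w5.png")[100:400,0:400];b=cv2.imread("pics/w6.png")[100:400,0:400]
cv2.imwrite("pics/c56.png",np.hstack([a,b]))
E
```

```text
[ 0.66203925 -0.00369077  0.21828821] 0.025716593137554346
hole (np.float64(213.40205312922183), np.float64(263.56036235963245))
bar (np.float64(86.64755393634306), np.float64(167.7025462981681))
marker (np.float64(9.251958322456176), np.float64(114.86371869436218))
[ 0.66051592 -0.04224875  0.17971028] 0.02549965439773878
hole (np.float64(246.450365999086), np.float64(279.5832367564747))
bar (np.float64(110.74085162062406), np.float64(173.64494729845484))
marker (np.float64(18.89656857775492), np.float64(111.66659924157149))
```

View pics/c56.png

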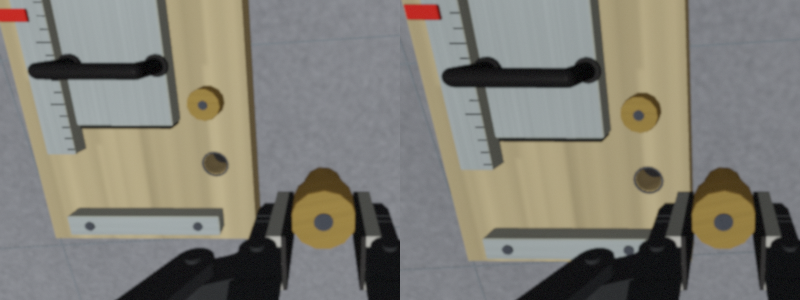

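Both views show the hole, at (215,263) in w5 and (248,280) in w6. The set dog's bore is at (203,204) and (239,215).

Run:
```python
from h import *
c=cams.camera("wrist");T4,T5,T6=[np.load(f"w{i}.npz")["T"] for i in(4,5,6)]
I={i:cv2.cvtColor(cv2.imread(f"pics/w{i}.png"),cv2.COLOR_BGR2RGB) for i in(4,5,6)}
def hole(im,u,v,r=22):
    p=im[v-r:v+r+1,u-r:u+r+1];L=cv2.cvtColor(p,cv2.COLOR_RGB2LAB).astype(float)
    med=np.median(L.reshape(-1,3),0);d=np.linalg.norm(L-med,axis=2);m=(d>28).astype(np.uint8)
    n,lab,st,ce=cv2.connectedComponentsWithStats(m);k=lab[r,r]
    if k==0:k=1+np.argmax(st[1:,4])
    cs,_=cv2.findContours((lab==k).astype(np.uint8),0,2);h=cv2.convexHull(max(cs,key=cv2.contourArea));e=cv2.fitEllipse(h)
    return (e[0][0]+u-r,e[0][1]+v-r),e[1],st[k]
h5=hole(I[5],215,263);h6=hole(I[6],248,280);print(h5,h6)
H=tri([ray(c,*h5[0],T5),ray(c,*h6[0],T6)]);H5=atz(c,*h5[0],.03,T5);H6=atz(c,*h6[0],.03,T6);print("hole",H,H5,H6)
b4=bore(I[4],287,268,8);b5=bore(I[5],203,204,8);b6=bore(I[6],239,215,8)
D=tri([ray(c,*b4,T4),ray(c,*b5,T5),ray(c,*b6,T6)]);print("setdog",b4,b5,b6,D,[atz(c,*b,.048,T) for b,T in((b4,T4),(b5,T5),(b6,T6))])
Dm=np.mean([atz(c,*b,.048,T) for b,T in((b4,T4),(b5,T5),(b6,T6))],0)
v=(H5+H6)/2-Dm;print("d",np.hypot(*v[:2]),"yaw",np.degrees(np.arctan2(v[1],v[0])))
# marker
def red(im):
    h=cv2.cvtColor(im,cv2.COLOR_RGB2HSV);m=cv2.inRange(h,(0,170,120),(6,255,255))|cv2.inRange(h,(174,170,120),(180,255,255));y,x=np.nonzero(m);return x.mean(),y.mean(),x.min(),x.max(),y.min(),y.max()
for i,T in((4,T4),(5,T5),(6,T6)): r=red(I[i]);print("red",r,[np.round(atz(c,r[0],r[1],z,T),4) for z in(.046,.052)])
```

```text
((214.6375904083252, 263.48537826538086), (23.749202728271484, 27.44719886779785), array([  9,  11,  27,  24, 522], dtype=int32)) ((247.849515914917, 279.6198844909668), (26.516815185546875, 30.332965850830078), array([  7,   9,  31,  27, 642], dtype=int32))
hole [ 0.7038446  -0.10669881  0.03049096] [ 0.70399745 -0.10684255  0.03      ] [ 0.70410354 -0.10684908  0.03      ]
setdog (np.float64(286.0300245098039), np.float64(267.4950980392157)) (np.float64(201.98985183681754), np.float64(204.98254515932615)) (np.float64(238.06908517350158), np.float64(215.16056782334385)) [ 0.64433704 -0.10274039  0.04858961] [array([ 0.64461089, -0.10284768,  0.048     ]), array([ 0.64443187, -0.10292631,  0.048     ]), array([ 0.64448412, -0.10288541,  0.048     ])]
d 0.05967303480767146 yaw -3.804411909996571
red (np.float64(99.37579617834395), np.float64(180.28343949044586), np.int64(86), np.int64(114), np.int64(174), np.int64(186)) [array([ 0.5651, -0.2388,  0.046 ]), array([ 0.5644, -0.235 ,  0.052 ])]
red (np.float64(12.509933774834437), np.float64(114.88079470198676), np.int64(0), np.int64(27), np.int64(109), np.int64(120)) [array([ 0.5649, -0.2383,  0.046 ]), array([ 0.5653, -0.2334,  0.052 ])]
red (np.float64(21.675862068965518), np.float64(111.68735632183908), np.int64(5), np.int64(39), np.int64(105), np.int64(118)) [array([ 0.5649, -0.2388,  0.046 ]), array([ 0.5653, -0.2341,  0.052 ])]
```

```bash
python3 -c "
from h import *
go([.7043,-.1070,.10],86.3)"
```

```text
t 7.75 slide [-0.119  -0.1551  0.1987] mm [-47.6 -62.1  79.5] spin 0.0031
```

```bash
python3 -m handwheel '[{"slide":[-0.119,-0.155,0.08],"spin":0.003},{"slide":[-0.119,-0.155,0.12],"spin":0.003},{"slide":[-0.119,-0.155,0.2],"spin":0.003},{"slide":[-0.119,-0.155,0.2],"spin":0.003},{"slide":[-0.119,-0.155,0.2],"spin":0.003},{"slide":[-0.119,-0.155,0.2],"spin":0.003},{"slide":[-0.119,-0.155,0.2],"spin":0.003}]'
python3 - <<'E'
from h import *
go([.7043,-.1070,.078],86.3)
c=cams.camera("wrist");b=bore(c["color"],323,322,14);print(b,"bore in tool",atz(c,*b,.006,c["tool_from_camera"]))
E
```

```text
t: 8.45
position: [0.7045, -0.1071, 0.1009]
eef_rot: [[-0.998, 0.064, 0.003], [0.064, 0.998, -0.001], [-0.004, -0.001, -1.0]]
contact_force: [0.3, 0.6, -0.7]
finger_gap: 0.0258
finger_force: 50.1
t 8.45 slide [0.0007 0.0003 0.0573] mm [ 0.3  0.1 22.9] spin 0.0001
(np.float64(323.0483626958177), np.float64(321.829827729247)) bore in tool [0.00034891 0.00036072 0.006     ]
```

```bash
python3 -m handwheel '[{"slide":[0,0,0.03],"spin":0},{"slide":[0,0,0.05],"spin":0},{"slide":[0,0,0.065],"spin":0},{"slide":[0,0,0.08],"spin":0},{"slide":[0,0,0.08],"spin":0},{"slide":[0,0,0.08],"spin":0}]'
```

```text
t: 9.1
position: [0.7039, -0.1075, 0.0662]
eef_rot: [[-0.998, 0.065, -0.0], [0.065, 0.998, 0.0], [0.0, 0.0, -1.0]]
contact_force: [-0.1, 1.4, -2.4]
finger_gap: 0.0253
finger_force: 50.0
```

```bash
python3 -m handwheel '[{"slide":[0,0,0.01],"spin":0},{"slide":[0,0,0.018],"spin":0},{"slide":[0,0,0.024],"spin":0},{"slide":[0,0,0.03],"spin":0},{"slide":[0,0,0.031],"spin":0},{"slide":[0,0,0.031],"spin":0},{"slide":[0,0,0.031],"spin":0}]'
```

```text
t: 9.8
position: [0.7041, -0.1076, 0.0544]
eef_rot: [[-0.998, 0.065, 0.001], [0.065, 0.998, -0.0], [-0.001, -0.0, -1.0]]
contact_force: [1.8, 2.2, 2.5]
finger_gap: 0.026
finger_force: 50.6
```

Almost seated. I'll press a little further.

```bash
python3 -m handwheel '[{"slide":[0,0,0.005],"spin":0},{"slide":[0,0,0.008],"spin":0},{"slide":[0,0,0.008],"spin":0},{"slide":[0,0,0.008],"spin":0}]'
```

```text
t: 10.2
position: [0.7042, -0.1077, 0.0542]
eef_rot: [[-0.998, 0.065, 0.002], [0.065, 0.998, -0.001], [-0.002, -0.001, -1.0]]
contact_force: [-6.2, 3.6, 19.5]
finger_gap: 0.0254
finger_force: 52.2
```

```bash
python3 -m handwheel '[{"slide":[0,0,-0.006],"spin":0},{"slide":[0,0,-0.006],"spin":0},{"slide":[0,0,-0.006],"spin":0},{"slide":[0,0,-0.006],"spin":0},{"slide":[0,0,-0.006],"spin":0}]' 0.6
python3 -m handwheel '[{"slide":[0,0,-0.1],"spin":0},{"slide":[0,0,-0.2],"spin":0},{"slide":[0,0,-0.36],"spin":0},{"slide":[0,0.2,-0.36],"spin":0},{"slide":[0,0.2,-0.36],"spin":0},{"slide":[0,0.2,-0.36],"spin":0},{"slide":[0,0.2,-0.36],"spin":0},{"slide":[0,0.2,-0.36],"spin":0}]'
python3 - <<'E'
from h import *
s=sensors.get_obs();c=cams.camera("wrist");T=wristT(c,s);save(c,"w7");np.savez("w7.npz",T=T)
for n,p in(("dog",[.704,-.1068,.048]),("bar",[.605,-.1656,.086]),("ptr",[.615,-.227,.051])): print(n,proj(c,p,T))
d=cams.camera("side");im=cv2.cvtColor(d["color"],cv2.COLOR_RGB2BGR)[190:290,200:370]
a=cv2.imread("pics/w7.png")[100:400,0:400]
cv2.imwrite("pics/c7.png",np.hstack([a,cv2.resize(im,(400,300))]))
E
```

```text
t: 10.7
position: [0.7037, -0.1077, 0.0528]
eef_rot: [[-0.998, 0.065, -0.001], [0.065, 0.998, 0.0], [0.001, 0.0, -1.0]]
contact_force: [0.2, 0.4, 1.2]
finger_gap: 0.0511
finger_force: 0.0
t: 11.5
position: [0.709, -0.0289, 0.1966]
eef_rot: [[-0.998, 0.066, -0.001], [0.066, 0.998, -0.0], [0.001, -0.0, -1.0]]
contact_force: [-0.3, -0.6, 0.5]
finger_gap: 0.0513
finger_force: 0.0
dog (np.float64(222.91350812071192), np.float64(225.84626331015892))
bar (np.float64(84.36467807831312), np.float64(92.28055823639625))
ptr (np.float64(33.730893141713466), np.float64(117.26891954950077))
```

View pics/c7.png

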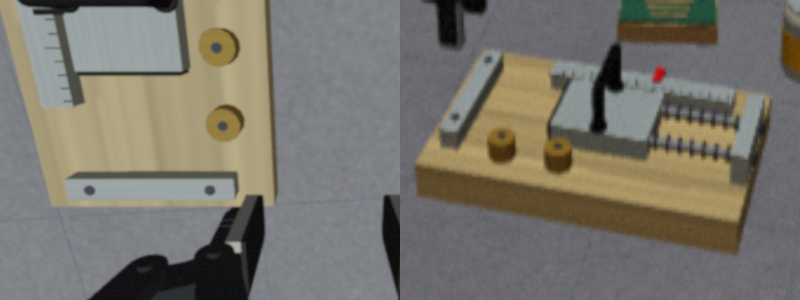

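The new dog stands seated next to the set dog, with its bore at (222,225) against a predicted (223,226) and its head at the same height. Now I'll measure the handle bar.

Run:
```python
from h import *
c=cams.camera("wrist");s=sensors.get_obs();print("q",np.round(s["q"],2))
a=np.radians(-3.7);e=np.array([np.cos(a),np.sin(a),0]);f=np.array([-e[1],e[0],0])
D=np.array([.6445,-.1029,0]);O=D-.025*e-.066*f;B=O-.008*e+[0,0,.086];print("O",O,"B",B)
rs=[]
for i in(4,5,6):
    T=np.load(f"w{i}.npz")["T"];g=cv2.imread(f"pics/w{i}.png",0);u,v=proj(c,B,T);u=int(round(u));v0=int(v)
    col=g[v0-22:v0+23,u-5:u+6].mean(1);m=np.nonzero(col<70)[0];vc=v0-22+m.mean();print(i,u,v,"bar rows",m.min()+v0-22,m.max()+v0-22,vc)
    rs.append((T,u,vc))
# solve x,z along line with known y: intersect using rays in e-z plane
A=[];b=[]
for T,u,vc in rs:
    o,d=ray(c,u,vc,T);n=np.array([-d[2],d@e]);A.append(n);b.append(n@[o@e,o[2]])
x=np.linalg.lstsq(np.array(A),np.array(b),rcond=None)[0];print("bar along e",x[0]-O@e,"z",x[1])
# legs extents: bar ends in w4
go([B[0],B[1],.20])
```

```text
q [-0.21  0.71  0.86 -0.    1.57 -1.71]
O [ 0.61529298 -0.16714912  0.        ] B [ 0.60730965 -0.16663286  0.086     ]
4 184 244.25688402978918 bar rows 237 251 244.0
5 86 171.11252567650257 bar rows 164 178 171.0
6 110 177.6146557640501 bar rows 169 186 177.5
bar along e -0.007991078679695285 z 0.08543716246637924
t 11.65 slide [ 0.2307 -0.3603 -0.0079] mm [  92.3 -144.1   -3.2] spin 0.0
```

```bash
python3 -m handwheel '[{"slide":[0.23,-0.36,0],"spin":1},{"slide":[0.23,-0.36,0],"spin":1},{"slide":[0.23,-0.36,0],"spin":1},{"slide":[0.23,-0.36,0],"spin":1},{"slide":[0.23,-0.36,0],"spin":1},{"slide":[0.23,-0.36,0],"spin":1},{"slide":[0.23,-0.36,0],"spin":1},{"slide":[0.23,-0.36,0],"spin":1}]' 0.6 >/dev/null
python3 -c "
from h import *
go([.6073,-.1666,.2],-3.7)"
```

```text
t 12.45 slide [-0.0004 -0.0011 -0.0072] mm [-0.2 -0.4 -2.9] spin 0.2309
```

```bash
python3 -m handwheel '[{"slide":[0,0,0],"spin":0.236},{"slide":[0,0,0],"spin":0.236},{"slide":[0,0,0],"spin":0.236},{"slide":[0,0,0],"spin":0.236},{"slide":[0,0,0],"spin":0.236}]' >/dev/null
python3 -c "
from h import *
go([.6073,-.1666,.087],-3.7)"
```

```text
t 12.95 slide [-0.0018 -0.001   0.2753] mm [ -0.7  -0.4 110.1] spin 0.0005
```

```bash
python3 -m handwheel '[{"slide":[-0.002,-0.001,0.1],"spin":0},{"slide":[-0.002,-0.001,0.18],"spin":0},{"slide":[-0.002,-0.001,0.24],"spin":0},{"slide":[-0.002,-0.001,0.275],"spin":0},{"slide":[-0.002,-0.001,0.275],"spin":0},{"slide":[-0.002,-0.001,0.275],"spin":0}]'
python3 -m handwheel '[{"slide":[0,0,0],"spin":0},{"slide":[0,0,0],"spin":0},{"slide":[0,0,0],"spin":0},{"slide":[0,0,0],"spin":0},{"slide":[0,0,0],"spin":0},{"slide":[0,0,0],"spin":0},{"slide":[0,0,0],"spin":0}]' 0 60
```

```text
t: 13.55
position: [0.6077, -0.1665, 0.0878]
eef_rot: [[0.064, 0.998, 0.0], [0.998, -0.064, -0.0], [-0.0, 0.0, -1.0]]
contact_force: [0.2, -1.2, 0.4]
finger_gap: 0.051
finger_force: 0.0
t: 14.25
position: [0.6064, -0.1663, 0.0882]
eef_rot: [[0.065, 0.998, -0.002], [0.998, -0.065, -0.0], [-0.0, -0.002, -1.0]]
contact_force: [-6.9, 0.1, 6.6]
finger_gap: 0.0099
finger_force: 58.6
```

```bash
python3 -m handwheel '[{"slide":[0,-0.02,0],"spin":0},{"slide":[0,-0.04,0],"spin":0},{"slide":[0,-0.06,0],"spin":0},{"slide":[0,-0.08,0],"spin":0},{"slide":[0,-0.1,0],"spin":0},{"slide":[0,-0.114,0],"spin":0},{"slide":[0,-0.114,0],"spin":0},{"slide":[0,-0.114,0],"spin":0}]'
python3 - <<'E'
from h import *
s=sensors.get_obs();c=cams.camera("wrist");T=wristT(c,s);save(c,"w8");np.savez("w8.npz",T=T);print(s["position"],s["contact_force"])
a=np.radians(-3.7);e=np.array([np.cos(a),np.sin(a),0]);O=np.array([.61529,-.16715,0])
print("TCP board x",(np.array(s["position"])-O)@e)
t=cams.camera("top");im=cv2.cvtColor(t["color"],cv2.COLOR_RGB2BGR)
m=[.565,-.2385,.046];u,v=map(int,proj(t,m));print("marker px",u,v,proj(c,m,T),"ptr px",proj(c,O-.0455*e-[-.06*e[1]*-1*-1,.06*e[0],-.051],T))
b=cv2.resize(im[v-30:v+30,u-40:u+40],(400,300),interpolation=cv2.INTER_CUBIC)
w=cv2.cvtColor(c["color"],cv2.COLOR_RGB2BGR);cv2.imwrite("pics/c8.png",np.hstack([b,cv2.resize(w,(400,300))]))
E
```

```text
t: 15.05
position: [0.564, -0.1636, 0.0882]
eef_rot: [[0.065, 0.998, 0.007], [0.998, -0.065, -0.002], [-0.001, 0.007, -1.0]]
contact_force: [10.7, 0.8, -2.1]
finger_gap: 0.0101
finger_force: 58.7
[ 0.56395785 -0.16356846  0.0882463 ] [10.70474042  0.84151612 -2.06942464]
TCP board x -0.05145627495085298
marker px 399 221 (np.float64(331.44287678395585), np.float64(405.5050605206919)) ptr px (np.float64(332.00420217994775), np.float64(391.06690139247985))
```

View pics/c8.png

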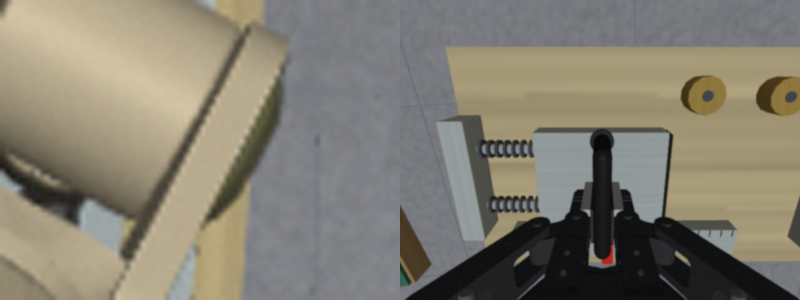

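The wrist view shows the jaw pulled back, with the red marker at about (330,408), just below the handle's near end. I'll zoom in on the pointer and also compare the bar with the marker by measurement.

Run:
```python
from h import *
c=cams.camera("wrist");s=sensors.get_obs();T=wristT(c,s)
a=np.radians(-3.7);e=np.array([np.cos(a),np.sin(a),0]);f=np.array([-e[1],e[0],0]);O=np.array([.61529,-.16715,0])
print("TCP bx",(np.array(s["position"])-O)@e,np.abs(s["joint_vel"]).max(),s["contact_force"])
im=c["color"];g=cv2.cvtColor(im,cv2.COLOR_RGB2GRAY)
# bar columns at rows 240..300 where jaw (bright) surrounds
for y in(245,255,265,275,285):
    r=g[y,290:352];m=np.nonzero(r<60)[0];u=290+m.mean();
    p=atz(c,u,y,.086,T);print(y,m.min()+290,m.max()+290,"bar bx",round((p-O)@e*1e3,1),"by",round((p-O)@f*1e3,1))
h=cv2.cvtColor(im,cv2.COLOR_RGB2HSV);m=cv2.inRange(h,(0,170,100),(6,255,255))|cv2.inRange(h,(174,170,100),(180,255,255));y,x=np.nonzero(m)
for u in(x.min(),x.max()+1): p=atz(c,u,y.mean(),.046,T);print("red edge",u,y.mean(),(p-O)@e*1e3,(p-O)@f*1e3)
# jaw front top edge (z .05), jaw x +45
r=np.diff(cv2.GaussianBlur(g,(3,3),0)[260].astype(int));print("edges",[(i,int(r[i])) for i in range(395,470) if abs(r[i])>18])
w=cv2.cvtColor(im,cv2.COLOR_RGB2BGR)[340:450,270:400];cv2.imwrite("pics/c9.png",cv2.resize(w,(650,550),interpolation=cv2.INTER_CUBIC))
for z,bx in((.05,-.0005),(.05,.0015)):print("front edge px if jaw at -45.5/-43.5",proj(c,O+e*bx+f*0.015+[0,0,z],T))
```

```text
TCP bx -0.05134106919417076 0.0012702480386220418 [11.07391857  1.02637544 -0.98565266]
245 309 337 bar bx -50.4 by 36.6
255 309 338 bar bx -50.2 by 32.7
265 309 338 bar bx -50.2 by 28.7
275 309 337 bar bx -50.4 by 24.6
285 309 337 bar bx -50.4 by 20.4
red edge 324 412.54502369668245 -49.70394739963026 -79.42735463143046
red edge 340 412.54502369668245 -40.50925570600816 -79.5032308732321
edges [(425, -25), (426, -37), (427, -31), (431, 31), (432, 34), (433, 22)]
front edge px if jaw at -45.5/-43.5 (np.float64(425.77592304252994), np.float64(262.1540729131356))
front edge px if jaw at -45.5/-43.5 (np.float64(429.9087250332769), np.float64(262.13703614305916))
```

View pics/c9.png

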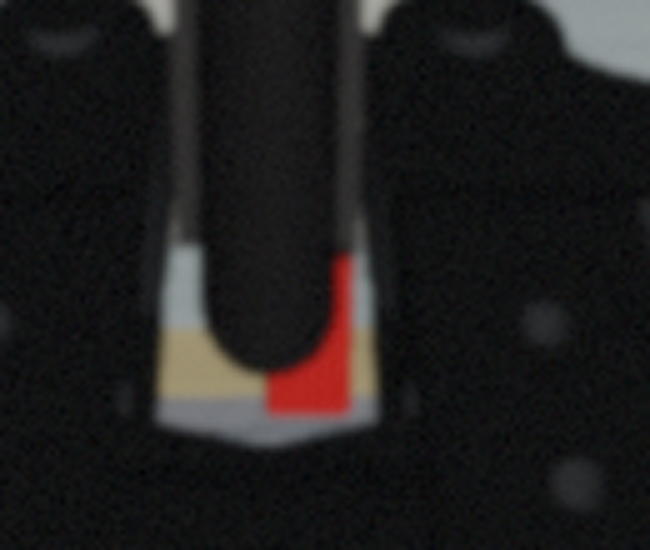

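The red clip's middle is at board x -45, and the bar (at -50.3) puts the pointer at about -42.4. I'll pull 3 mm more.

```bash
python3 -m handwheel '[{"slide":[0,-0.004,0],"spin":0},{"slide":[0,-0.0075,0],"spin":0},{"slide":[0,-0.0075,0],"spin":0},{"slide":[0,-0.0075,0],"spin":0},{"slide":[0,-0.0075,0],"spin":0},{"slide":[0,-0.0075,0],"spin":0}]'
python3 - <<'E'
from h import *
c=cams.camera("wrist");s=sensors.get_obs();T=wristT(c,s)
a=np.radians(-3.7);e=np.array([np.cos(a),np.sin(a),0]);O=np.array([.61529,-.16715,0])
im=c["color"];g=cv2.cvtColor(im,cv2.COLOR_RGB2GRAY)
for y in(255,275):
    m=np.nonzero(g[y,290:352]<60)[0];p=atz(c,290+m.mean(),y,.086,T);print("pointer bx",(p-O)@e*1e3+8)
h=cv2.cvtColor(im,cv2.COLOR_RGB2HSV);m=cv2.inRange(h,(0,170,100),(6,255,255))|cv2.inRange(h,(174,170,100),(180,255,255));y,x=np.nonzero(m)
for u in(x.min(),x.max()+1): p=atz(c,u,y.mean(),.046,T);print("red edge",(p-O)@e*1e3)
b=bore
for n,q in(("dog",[.704,-.1068,.048]),):
    u,v=proj(c,q,T);print("dog px",u,v); 
    if 10<u<630 and 10<v<470: bb=bore(im,u,v,9);print(bb,atz(c,*bb,.048,T))
print(s["t"],np.abs(s["joint_vel"]).max(),s["contact_force"],s["finger_force"])
E
```

```text
t: 15.8
position: [0.5612, -0.1634, 0.0883]
eef_rot: [[0.065, 0.998, 0.007], [0.998, -0.065, -0.002], [-0.001, 0.007, -1.0]]
contact_force: [11.4, 0.8, -1.8]
finger_gap: 0.0099
finger_force: 58.8
pointer bx -45.040197940884845
pointer bx -45.05010186203981
red edge -50.25977050072303
red edge -40.52419824154515
dog px 631.5153991125937 153.44228657736494
15.85 0.0015656308645908437 [10.59738597  1.61122352 -0.35119855] 58.80207896232605
```

The pointer is at -45.0 mm and the marker's middle at -45.4 mm. The jaw is still and held, with the spring pulling about 11 N as expected.

```bash
python3 -c "
from cell import ticket
print(ticket.hand_in())"
```

```text
the job is handed in; nothing more can be done
None
```

I handed the job in with the brass dog seated in the hole and let go, and the arm holding the jaw open with its pointer measured about 0.4 mm from the middle of the red marker; the hand-in gave no verdict back.

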